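Show a printed bearing housing to the inspection camera

TASK

First lift the loose white support bridge off the orange printed bearing housing and put it in the blue scrap bin, leaving the housing on the printer bed until the bridge is in the bin. Then pick up the housing and hold it still in the air in front of the inspection camera, its round bearing face square to the lens, the lug at the top of the picture, the bearing centred in the view and 120 mm from the lens. Finish while still holding it there; do not touch the camera or its stand at any time, and leave the gear, the scraper and the bottle where they are.

Things in the scene. Friction and masses are not known exactly. Their poses are not given: they have to be found in the camera images.
- bed: Black printer bed, 235 x 235 mm, fixed on the bench, its flat top 40 mm above the bench. Origin at the bench under its centre, z up; a small tab sticks out on its -x edge.
- housing: Orange printed bearing housing, 90 g, standing loose on the bed. Origin: centre of underside; x = bearing axis, out of the bearing face; z up. Foot 30 (x) x 56 (y) x 8 mm; drum along x, diameter 40, x from -12 to 12, axis at z 26 mm; grip lug 16 (x) x 24 (y) on top, up to z 74 mm. Bearing (steel/black/brass rings, 31 mm) at +x, plain at -x. It starts facing away from the robot within 1.3 rad.
- housing_face (a point): Centre of the bearing face: at x +12, y 0, z 26 mm in the housing's frame, with the housing's axes.
- housing_back (a point): Centre of the plain rear end of the drum: at x -12, y 0, z 26 mm in the housing's frame.
- bridge: White loose support bridge, about 40 g, standing on the bed astride the housing, beam 6 mm above its lug; lifts straight off. Origin: centre of underside, z up, axes within 5 degrees of the housing's. Legs 30 (x) x 6 (y) mm at y -39 and 39 mm, feet 46 mm long (x); beam 30 (x) x 84 (y), z 80 to 88 mm; upright grip fin on it 10 (x) x 40 (y), z 88 to 116 mm.
- bin: Blue open scrap bin, fixed, 180 x 180 mm outside, 80 mm high, walls and floor 5 mm thick. Origin: centre of its underside. It stands to the left or right of the bed (places swapped with the grey tray).
- camera_head: Grey inspection camera on a stand beyond the bed. Origin: centre of the lens glass (black lens, 34 mm across). Looks along its own -x, roughly towards the robot (heading within 0.35 rad) and always 25 degrees down from level; y is level; z is up in its picture. Place, heading and height vary (lens 225 to 300 mm above the bench). Its body reaches 75 mm behind the lens, 46 mm wide, 40 mm high.
- camera_stand: Fixed stand of the camera: steel foot 120 x 110 x 12 mm with an aluminium post 20 x 20 mm, 384 mm high, 112 mm behind the lens. Origin on the bench straight below the lens; its -x axis is the sideways viewing direction of the camera.
- tray: Grey shallow tool tray, fixed, 130 x 220 x 25 mm. Origin: centre of its underside. Bystander.
- scraper: Scraper with a handle, 170 mm long, blade 65 mm wide, lying in the tray. Leave alone.
- gear: Small green printed gear, 37 mm across, 10 mm high, lying on the bed near a corner. Leave alone.
- bottle: White bottle with a red cap, 54 mm across, 130 mm high, standing on the bench on the far left. Leave alone.

How it is judged:
On the way:
1. the support bridge lies released in the scrap bin while the housing still stands on the bed (x of bridge in the frame of bin between -0.085 and 0.085 m and y of bridge in the frame of bin between -0.085 and 0.085 m and z of bridge in the frame of bin below 0.075 m and contact force between the fingers and bridge below 0.2 N and linear speed of bridge below 0.03 m/s and height (world z) of housing below 0.06 m), for 0.2 s.
At the end, for the whole second after the job is handed in: Bridge released in the bin; housing held still in the fingers, touching nothing else: bearing centre within 15 mm of the view axis sideways and up-down, 102 to 138 mm from the lens; face towards the lens and lug up in the picture, each within 0.2 rad (x of bridge in the frame of bin between -0.085 and 0.085 m and y of bridge in the frame of bin between -0.085 and 0.085 m and z of bridge in the frame of bin below 0.075 m and contact force between each of the fingers, housing and bridge below 0.2 N and x of housing_face in the frame of camera_head between -0.138 and -0.102 m and y of housing_face in the frame of camera_head between -0.015 and 0.015 m and z of housing_face in the frame of camera_head between -0.015 and 0.015 m and angle between the x axis of housing and the x axis of camera_head, either way round below 0.2 rad and angle between the z axis of housing and the z axis of camera_head, either way round below 0.2 rad and x of housing_back in the frame of camera_head below -0.12 m and z of housing in the frame of camera_head below 0 m and contact force between the fingers and housing above 1 N and height (world z) of housing above 0.1 m and contact force between housing and camera_stand below 0.2 N and linear speed of housing below 0.02 m/s and angular speed of housing below 0.2 rad/s); the arm keeps its last pose, push and grip.
It fails at once if the camera or its stand is touched (over 1 N) (contact force between any of the arm, the fingers, housing, bridge and camera_stand above 1 N).
It fails at once if the gear, scraper or bottle is moved by more than 30 mm (distance of any of gear, scraper, bottle from where it was at the start of the episode above 0.03 m).
It fails at once if the housing leaves the bed while the bridge is outside the bin (height (world z) of housing above 0.06 m and not (x of bridge in the frame of bin between -0.085 and 0.085 m and y of bridge in the frame of bin between -0.085 and 0.085 m and z of bridge in the frame of bin below 0.075 m)).
It also fails if it takes over 51 s, if anything falls off the work surface, if the arm or the gripper's body presses on something with over 40 N, if the wrist force passes 120 N, or if a joint passes its speed limit or range.

ROBOT

A 7-joint arm with a two-finger parallel gripper is mounted at the origin on the work surface. World frame = base frame: x ahead of the robot, y to its left, z up, the work surface at z = 0. Lengths are in m, angles in rad, forces in N, time in s.
With the tool pointing down it reaches from about 0.4 to 0.9 m from the base axis. Payload 5.6 kg.
Tool frame: the origin (TCP) lies on the centre line of the jaws, within the pads' length; the fingertips stand 19 mm ahead of it and the grasp point (between the pads) is the TCP; z points along the fingers, y is the line along which they close (so a half turn about z gives the same grasp; the last joint's range is limited). The gripper opens to 92 mm and grips with 3 to 60 N. Pads are 20 mm wide; open, the fingers measure 128 mm over their backs; the gripper's body (75 mm by 189 mm) begins 69 mm behind the grasp point.
Start: joints at [-1.248, 0.468, -0.012, 1.603, 0.006, 1.071, -0.056], TCP at [0.233, 0.607, 0.234] pointing down, gripper open.
Joint ranges: [-2.53, 2.53], [-0.31, 2.02], [-1.57, 1.55], [0.28, 2.44], [-1.29, 4.43], [0.15, 1.84], [-2.92, 2.92]. Speed limits (rad/s): [2.57, 2.57, 3.14, 3.14, 3.14, 3.14, 3.14].

INTERFACE

Orientations are given as a 3x3 rotation matrix whose columns are the frame's x, y, z axes.
In Python, from workcell import ctrl, cams, job gives the robot as it stands.
- The arm moves only by the shell command python3 -m pendant 'ROWS' [FORCE]. ROWS is a JSON object of lists of equal length, an entry for each row: "xyz": the shift along the tool's x, y, z in cm, a list of three; "dr": the turn, a rotation vector about the tool's x, y, z in degrees, a list of three; "grip": the closure, from 0 (fully open) to 1 (shut). A call has exactly 10 rows; each row is the pose to reach, as a shift and turn from the pose commanded when the call began, along the tool's axes at that moment; what a row does not reach only later rows make up. A row lasts 1/12 s, in which the tool goes at most 41.7 mm and 7.16 degrees, less where a joint would pass 70% of its speed; a pose out of reach is approached as far as the arm can. A call with a gripper value outside its range is refused whole. The fingers move at their own pace and stop on an object; FORCE is the grip in N (left out, the last holds). Time passes only in rows, so rows that repeat a pose let the fingers close, or fill a call up. It gives the time, the measured TCP pose, the force, the opening and the grip force at its end, in the units of the state.
- ctrl.get_obs(): the state, without advancing time (a new reading comes with each control period).
- cams.snapshot(name): name is "side" or "top"; returns the picture (480x640x3 uint8, red, green, blue); there is no depth.
- cams.camera_model(name): a dict with "fx", "fy", "cx", "cy" (pixels), "world_to_cam" (4x4, takes a point from world to camera coordinates). Camera axes: x right, y up, looking along -z (the intrinsics and any distortion apply to the point x, -y, -z); pixel columns grow to the right and rows downward; lengths in m; the calibration is good to about 2 mm. A picture is of the moment at which its call begins. camera_model takes no time and is no camera call.
- job.job_done(): hands the job in; it is judged then, once.
The state is a dict: "t": time; "q": joint angles; "joint_vel": joint speeds; "joint_efforts": joint torques, N m; "position": TCP position; "orientation": TCP orientation; "force": force on the tool from outside, world axes, zero at the start; "wrist_torque": the same for the moment, N m; "grip_width": finger opening in m; "grip_force": force on a finger pad.
Only numpy, scipy, OpenCV 4.12 (cv2) and the standard library are available. Lean on these libraries where they do the work, as an engineer would, in place of code of your own. Each camera call takes 0.05 s, during which the arm holds its last target. There are 200 camera calls.

## Working session

There is one attempt and no reset: what is moved stays moved. The work goes in short steps, Python scripts to look and compute and a shell command to move; the robot and the scene stay as the last step left them, time stands still between calls to the robot, and variables do not carry over. Pictures are saved under pics/ and viewed, at most 10 in all, crops included, and the job is handed in when it is done.

```bash
mkdir -p pics; python3 - <<'E'
from workcell import ctrl,cams
import cv2
for n in("side","top"):
    im=cams.snapshot(n); cv2.imwrite(f"pics/{n}0.png",im[:,:,::-1]); m=cams.camera_model(n); print(n,{k:(v if k!="world_to_cam" else [[round(float(x),4) for x in r] for r in v]) for k,v in m.items()})
o=ctrl.get_obs(); print(o)
E
```

```text
side {'fx': 559.5686529453392, 'fy': 559.5686529453392, 'cx': 320.00377173845027, 'cy': 248.22631226429834, 'world_to_cam': [[-0.9875, -0.1571, 0.0142, 0.5657], [0.1271, -0.7394, 0.6612, -0.1896], [-0.0934, 0.6547, 0.7501, -1.2132], [0.0, 0.0, 0.0, 1.0]]}
top {'fx': 579.286462154559, 'fy': 579.286462154559, 'cx': 325.7530264146218, 'cy': 242.12764283722245, 'world_to_cam': [[-0.0031, -0.9997, -0.0257, 0.0189], [0.9929, -0.0061, 0.1186, -0.5878], [-0.1187, -0.0251, 0.9926, -1.2665], [0.0, 0.0, 0.0, 1.0]]}
{'t': 0.1, 'q': array([-1.24802545,  0.46827011, -0.01160203,  1.60349325,  0.00599575,
        1.07138306, -0.05625984]), 'joint_vel': array([ 0.00101017, -0.00178937, -0.00082092, -0.00054424, -0.00014823,
        0.00110935, -0.00024114]), 'joint_efforts': array([ 1.29640779e-03, -5.21650493e+01, -1.23761542e-02, -2.44366264e+01,
       -5.67967852e-02,  1.40980486e-02,  5.26101803e-05]), 'position': array([0.23237614, 0.60653944, 0.23276375]), 'orientation': array([[-9.33838598e-01,  3.57694392e-01, -4.41163844e-04],
       [ 3.57694648e-01,  9.33837473e-01, -1.45386270e-03],
       [-1.08063205e-04, -1.51547505e-03, -9.99998846e-01]]), 'force': array([ 0.31471747, -0.45185024, -0.46844683]), 'wrist_torque': array([0.03801886, 0.03781313, 0.02426708]), 'grip_force': 0.0, 'grip_width': 0.09169461290722683}
```

View pics/side0.png

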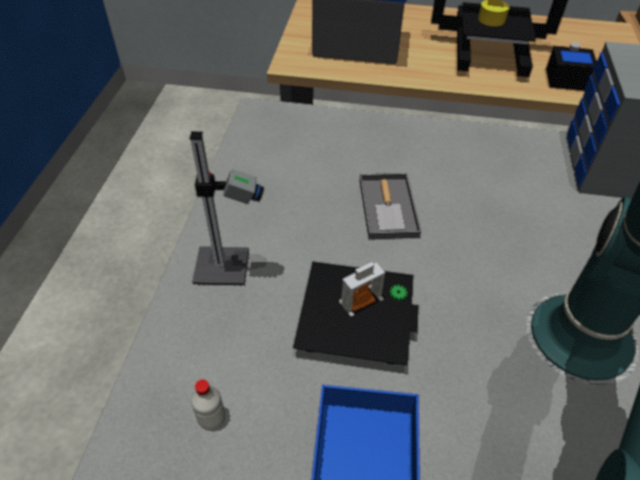

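View pics/top0.png

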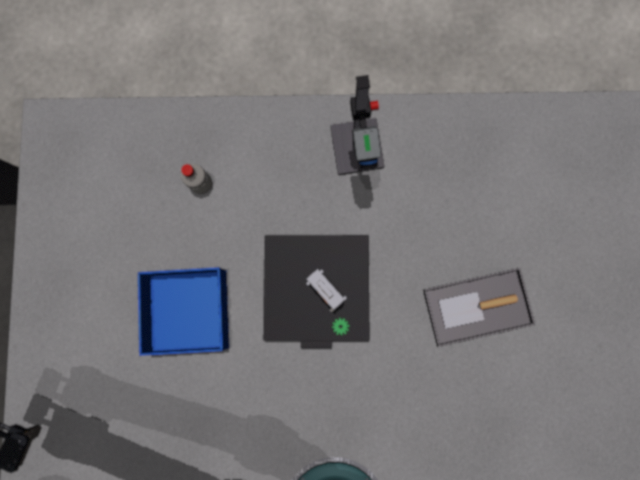

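The side view shows the camera head (243,186), the bridge over the housing (362,288) and the bin (368,435). In the top view the bridge is at (326,290), the bin at (183,311) and the camera lens near (369,163). Next I'll take zoomed crops and measure.

```bash
cat > h.py <<'E'
import numpy as np, cv2
from workcell import ctrl,cams
M={n:cams.camera_model(n) for n in("side","top")}
def proj(n,p):
    m=M[n]; c=(m["world_to_cam"]@np.r_[p,1])[:3]; return np.array([m["cx"]+m["fx"]*c[0]/-c[2], m["cy"]-m["fy"]*c[1]/-c[2]])
def ray(n,uv):
    m=M[n]; W=np.array(m["world_to_cam"]); R=W[:3,:3]
    d=R.T@np.array([(uv[0]-m["cx"])/m["fx"],-(uv[1]-m["cy"])/m["fy"],-1]); return -R.T@W[:3,3], d/np.linalg.norm(d)
def plane(n,uv,z):
    o,d=ray(n,uv); return o+d*(z-o[2])/d[2]
def tri(us,ut):
    (a,d),(b,e)=ray("side",us),ray("top",ut)
    s=np.linalg.lstsq(np.c_[d,-e],b-a,rcond=None)[0]; p,q=a+s[0]*d,b+s[1]*e
    return (p+q)/2, np.linalg.norm(p-q)
E
python3 - <<'E'
from h import *
t=cv2.imread("pics/top0.png"); s=cv2.imread("pics/side0.png")
def crop(im,u,v,w=50,h=37): return cv2.resize(im[v-h:v+h,u-w:u+w],(400,296),interpolation=cv2.INTER_CUBIC)
cv2.imwrite("pics/c0.png",np.vstack([np.hstack([crop(t,326,290),crop(s,362,288)]),np.hstack([crop(t,367,150),crop(s,240,190)])]))
hsv=cv2.cvtColor(t,cv2.COLOR_BGR2HSV)
b=cv2.inRange(hsv,(100,120,50),(130,255,255)); b[:, :120]=0; b[:,250:]=0
c=max(cv2.findContours(b,0,2)[0],key=cv2.contourArea); r=cv2.minAreaRect(c); print("bin",r,[plane("top",p,.08)[:2].round(3) for p in cv2.boxPoints(r)],plane("top",r[0],.08))
w=cv2.inRange(hsv,(0,0,120),(180,70,255)); k=np.zeros_like(w);k[260:320,295:355]=w[260:320,295:355]
c=max(cv2.findContours(k,0,2)[0],key=cv2.contourArea); r=cv2.minAreaRect(c); P=[plane("top",p,.128)[:2] for p in cv2.boxPoints(r)]
print("bridge",r,np.round(P,3),np.mean(P,0))
E
```

```text
bin ((179.970947265625, 311.2010803222656), (84.52596282958984, 84.78033447265625), 87.91743469238281) [array([0.523, 0.428]), array([0.529, 0.243]), array([0.348, 0.233]), array([0.342, 0.415])] [0.43474279 0.32942504 0.08      ]
bridge ((325.5000305175781, 288.5000305175781), (41.01219177246094, 19.798988342285156), 45.0) [[ 0.496  0.059]
 [ 0.525  0.03 ]
 [ 0.465 -0.03 ]
 [ 0.436 -0.001]] [0.48046249 0.01474511]
```

View pics/c0.png

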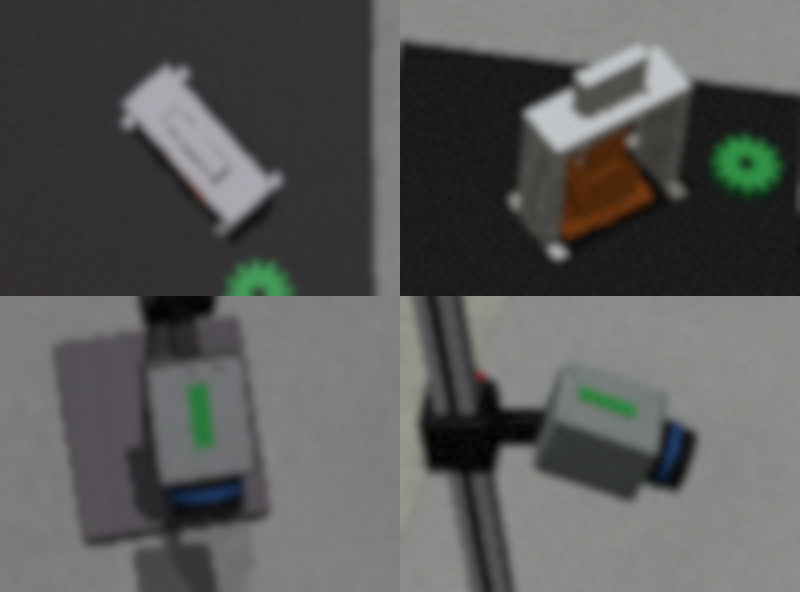

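The crops show the fin, the beam corners, the camera body's green stripe and the blue lens ring clearly. I'll read corner pixels from these and triangulate them.

```bash
python3 - <<'E'
from h import *
T=lambda x,y:(276+x/4,253+y/4)
C=[T(125,103),T(168,66),T(272,185),T(232,225)]
P=np.array([plane("top",c,.128) for c in C]);print("beam",P.round(3)[:,:2],P.mean(0)); a=(P[0]+P[1])/2;b=(P[2]+P[3])/2; d=a-b;print("len",np.linalg.norm(d),"wid",np.linalg.norm(P[0]-P[1]),"yaw x",np.arctan2(d[1],d[0])-np.pi/2)
F=np.array([plane("top",T(*c),.156) for c in [(163,117),(182,101),(231,170),(212,186)]]);print("fin",F.mean(0),np.linalg.norm(F[0]-F[3]),np.linalg.norm(F[0]-F[1]))
print("fin tri",tri((312+(610-400)/4,251+65/4),T(197,143)))
TC=lambda x,y:(317+x/4,113+(y-296)/4); SC=lambda x,y:(190+(x-400)/4,153+(y-296)/4)
pts={"back":((562,384),(192,360)),"front":((656,416),(206,481)),"blue":((670,452),(206,494)),"lensfront":((687,463),(208,510))}
for k,(s,t) in pts.items(): print(k,tri(SC(*s),TC(*t)))
for n,f in(("top","top0"),("side","side0")):
    im=cv2.imread(f"pics/{f}.png"); x0,y0=(317,113) if n=="top" else (190,153)
    im=cv2.resize(im[y0:y0+74,x0:x0+100],None,fx=4,fy=4,interpolation=cv2.INTER_CUBIC);h=cv2.cvtColor(im,cv2.COLOR_BGR2HSV)
    for nm,lo,hi in(("green",(45,100,60),(75,255,255)),("blue",(100,120,40),(130,255,255))):
        m=cv2.inRange(h,lo,hi); c=max(cv2.findContours(m,0,2)[0],key=cv2.contourArea); r=cv2.minAreaRect(c); B=cv2.boxPoints(r)
        print(n,nm,[x0+r[0][0]/4,y0+r[0][1]/4],r[1],(B/4+[x0,y0]).round(1).tolist())
E
```

```text
beam [[ 0.501  0.052]
 [ 0.52   0.03 ]
 [ 0.458 -0.023]
 [ 0.438 -0.003]] [0.47904039 0.01410357 0.128     ]
len 0.08264303213891667 wid 0.029362798915170237 yaw x -0.8537129944896978
fin [0.478526   0.01445602 0.156     ] 0.04263018620001095 0.012539110746219155
fin tri (array([0.48013721, 0.01450137, 0.15204103]), np.float64(0.002485068118405597))
back (array([ 0.76725059, -0.06339875,  0.28828136]), np.float64(0.0007331196071018255))
front (array([ 0.71916322, -0.07005377,  0.26740601]), np.float64(0.0063297907133752175))
blue (array([ 0.71661027, -0.07135117,  0.24297004]), np.float64(0.0011142855170257332))
lensfront (array([ 0.70954487, -0.0726315 ,  0.23562587]), np.float64(0.000993918081529895))
top green [367.0981674194336, 142.89251708984375] (61.51494216918945, 18.607316970825195) [[363.9, 135.5], [368.5, 135.0], [370.3, 150.3], [365.7, 150.8]]
top blue [368.2652702331543, 162.8218116760254] (20.370264053344727, 71.55237579345703) [[359.0, 161.6], [376.7, 159.0], [377.5, 164.0], [359.8, 166.7]]
side green [241.77554321289062, 179.42974090576172] (56.38760757446289, 11.875570297241211) [[234.6, 178.4], [235.7, 175.6], [248.9, 180.4], [247.9, 183.2]]
side blue [257.783203125, 192.6255226135254] (17.778722763061523, 58.489418029785156) [[253.8, 199.1], [257.5, 185.0], [261.8, 186.1], [258.0, 200.3]]
```

```bash
cat >> h.py <<'E'
from scipy.spatial.transform import Rotation as Ro
def go(p,yaxis_heading=None,R=None):
    o=ctrl.get_obs();R0=np.array(o["orientation"]);p0=np.array(o["position"])
    if R is None:
        c,s=np.cos(yaxis_heading),np.sin(yaxis_heading);y=np.array([c,s,0]);z=np.array([0,0,-1.]);R=np.c_[np.cross(y,z),y,z]
    print("t",o["t"],"xyz",(R0.T@(np.array(p)-p0)*100).round(2),"dr",Ro.from_matrix(R0.T@R).as_rotvec(degrees=True).round(1),"q",o["q"].round(2))
E
python3 - <<'E'
from h import *
a=tri((235.15,177),(366.2,135.25));b=tri((248.4,181.8),(368,150.55));print("stripe",a,b);d=a[0]-b[0];print(np.arctan2(d[1],d[0]),np.degrees(np.arctan2(d[2],np.hypot(d[0],d[1]))),np.linalg.norm(d))
go([.4785,.0145,.22],-.854)
E
```

```text
stripe (array([ 0.75815853, -0.06571837,  0.28208537]), np.float64(0.0009815765621148612)) (array([ 0.73269356, -0.06930497,  0.27000902]), np.float64(0.0015617611049380177))
0.1399242099810679 25.154713771102625 0.028410671744826116
t 0.1 xyz [-44.16 -46.48   1.35] dr [-0.00e+00  1.00e-01  1.18e+02] q [-1.25  0.47 -0.01  1.6   0.01  1.07 -0.06]
```

```bash
python3 -m pendant '{"xyz":[[-44.2,-46.5,1.3],[-44.2,-46.5,1.3],[-44.2,-46.5,1.3],[-44.2,-46.5,1.3],[-44.2,-46.5,1.3],[-44.2,-46.5,1.3],[-44.2,-46.5,1.3],[-44.2,-46.5,1.3],[-44.2,-46.5,1.3],[-44.2,-46.5,1.3]],"dr":[[0,0,118],[0,0,118],[0,0,118],[0,0,118],[0,0,118],[0,0,118],[0,0,118],[0,0,118],[0,0,118],[0,0,118]],"grip":[0,0,0,0,0,0,0,0,0,0]}' 20; python3 -c "
from h import *
go([.4785,.0145,.22],-.854)"
```

```text
t: 0.93
position: [0.3926, 0.2203, 0.2251]
orientation: [[0.051, 0.999, -0.0], [0.999, -0.051, 0.0], [0.0, -0.0, -1.0]]
force: [0.3, -0.0, 1.0]
grip_width: 0.0917
grip_force: 0.0
t 0.9333 xyz [-20.12   9.62   0.5 ] dr [-0. -0. 46.] q [-0.92  0.13  0.37  2.1  -0.06  0.92 -0.57]
```

```bash
python3 -m pendant '{"xyz":[[-20.1,9.6,0.5],[-20.1,9.6,0.5],[-20.1,9.6,0.5],[-20.1,9.6,0.5],[-20.1,9.6,0.5],[-20.1,9.6,0.5],[-20.1,9.6,0.5],[-20.1,9.6,0.5],[-20.1,9.6,0.5],[-20.1,9.6,0.5]],"dr":[[0,0,46],[0,0,46],[0,0,46],[0,0,46],[0,0,46],[0,0,46],[0,0,46],[0,0,46],[0,0,46],[0,0,46]],"grip":[0,0,0,0,0,0,0,0,0,0]}' 20; python3 -c "
from h import *
go([.479,.0145,.151],-.854)"
```

```text
t: 1.77
position: [0.479, 0.0181, 0.22]
orientation: [[0.748, 0.664, -0.001], [0.664, -0.748, 0.0], [-0.0, -0.001, -1.0]]
force: [-0.2, -0.0, -0.1]
grip_width: 0.0919
grip_force: 0.0
t 1.7667 xyz [-0.24  0.27  6.9 ] dr [-0.   0.   0.5] q [-0.66  0.21  0.63  2.06 -0.15  0.92 -0.79]
```

```bash
python3 -m pendant '{"xyz":[[-0.1,0.1,2],[-0.1,0.1,4],[-0.1,0.1,6],[-0.1,0.1,6.9],[-0.1,0.1,6.9],[-0.1,0.1,6.9],[-0.1,0.1,6.9],[-0.1,0.1,6.9],[-0.1,0.1,6.9],[-0.1,0.1,6.9]],"dr":[[0,0,0],[0,0,0],[0,0,0],[0,0,0],[0,0,0],[0,0,0],[0,0,0],[0,0,0],[0,0,0],[0,0,0]],"grip":[0,0,0,0,0,0.7,1,1,1,1]}' 20; python3 -c "
from h import *
go([.479,.0145,.151],-.854)"
```

```text
t: 2.6
position: [0.4797, 0.016, 0.1518]
orientation: [[0.75, 0.662, 0.001], [0.662, -0.75, 0.001], [0.001, 0.0, -1.0]]
force: [-1.0, -0.2, 0.6]
grip_width: 0.0608
grip_force: 0.0
t 2.6 xyz [-0.15  0.06  0.08] dr [ 0.  -0.1  0.4] q [-0.61  0.32  0.6   2.11 -0.26  0.77 -0.69]
```

```bash
python3 -m pendant '{"xyz":[[0,0,0],[0,0,0],[0,0,0],[0,0,0],[0,0,0],[0,0,0],[0,0,0],[0,0,0],[0,0,0],[0,0,0]],"dr":[[0,0,0],[0,0,0],[0,0,0],[0,0,0],[0,0,0],[0,0,0],[0,0,0],[0,0,0],[0,0,0],[0,0,0]],"grip":[1,1,1,1,1,1,1,1,1,1]}' 20
```

```text
t: 3.43
position: [0.4792, 0.0158, 0.1511]
orientation: [[0.75, 0.662, -0.0], [0.662, -0.75, -0.0], [-0.0, -0.0, -1.0]]
force: [0.6, 0.1, -0.6]
grip_width: 0.0099
grip_force: 20.0
```

```bash
python3 -m pendant '{"xyz":[[0,0,-0.5],[0,0,-1.5],[0,0,-3],[0,0,-5],[0,0,-7],[0,0,-9],[0,0,-11],[0,0,-12.5],[0,0,-13],[0,0,-13]],"dr":[[0,0,0],[0,0,0],[0,0,0],[0,0,0],[0,0,0],[0,0,0],[0,0,0],[0,0,0],[0,0,0],[0,0,0]],"grip":[1,1,1,1,1,1,1,1,1,1]}' 20; python3 -c "
from h import *
im=cams.snapshot('side'); cv2.imwrite('pics/lift.png',im[180:380,260:520,::-1])
go([.435,.328,.25],-.3)"
```

```text
t: 4.27
position: [0.48, 0.0158, 0.2828]
orientation: [[0.75, 0.661, 0.003], [0.661, -0.75, 0.001], [0.003, 0.001, -1.0]]
force: [0.1, -1.1, -0.7]
grip_width: 0.01
grip_force: 20.0
t 4.3167 xyz [ 17.32 -26.34   3.18] dr [  0.   -0.1 -31.4] q [-0.7   0.12  0.66  1.99 -0.08  1.06 -0.85]
```

View pics/lift.png

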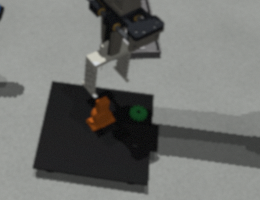

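The bridge has lifted clear and the housing still stands on the bed at about crop (100,113). Next, over to the bin.

```bash
python3 -m pendant '{"xyz":[[1.5,-2.3,0],[4,-6,0],[6.5,-9.8,0],[9,-13.6,0],[11.5,-17.4,0],[14,-21.2,0],[16,-24.3,0],[17.3,-26.3,0],[17.3,-26.3,0],[17.3,-26.3,0]],"dr":[[0,0,-4],[0,0,-8],[0,0,-12],[0,0,-16],[0,0,-20],[0,0,-24],[0,0,-28],[0,0,-31],[0,0,-31],[0,0,-31]],"grip":[1,1,1,1,1,1,1,1,1,1]}' 20; python3 -c "
from h import *
go([.435,.328,.119],-.3)"
```

```text
t: 5.15
position: [0.4335, 0.329, 0.2792]
orientation: [[0.298, 0.955, -0.002], [0.955, -0.298, -0.003], [-0.003, -0.001, -1.0]]
force: [-0.9, -0.0, -0.3]
grip_width: 0.01
grip_force: 20.0
t 5.15 xyz [ 0.    0.19 16.02] dr [-0.1  0.2 -0.2] q [-1.03  0.25  0.38  1.83 -0.1   1.09 -0.92]
```

```bash
python3 -m pendant '{"xyz":[[0,0,2],[0,0,4],[0,0,6],[0,0,8],[0,0,10],[0,0,12],[0,0,14],[0,0,15],[0,0,15.7],[0,0,16]],"dr":[[0,0,0],[0,0,0],[0,0,0],[0,0,0],[0,0,0],[0,0,0],[0,0,0],[0,0,0],[0,0,0],[0,0,0]],"grip":[1,1,1,1,1,1,1,1,1,1]}' 20;  python3 -m pendant '{"xyz":[[0,0,0],[0,0,0],[0,0,0.1],[0,0,0.1],[0,0,0],[0,0,0],[0,0,0],[0,0,0],[0,0,0],[0,0,0]],"dr":[[0,0,0],[0,0,0],[0,0,0],[0,0,0],[0,0,0],[0,0,0],[0,0,0],[0,0,0],[0,0,0],[0,0,0]],"grip":[1,1,1,1,0.5,0.3,0,0,0,0]}' 20
```

```text
t: 5.98
position: [0.4351, 0.3262, 0.1203]
orientation: [[0.304, 0.953, -0.001], [0.953, -0.304, -0.002], [-0.002, -0.0, -1.0]]
force: [-0.2, 0.1, -1.0]
grip_width: 0.0102
grip_force: 20.0
t: 6.82
position: [0.435, 0.3275, 0.1211]
orientation: [[0.302, 0.953, 0.0], [0.953, -0.302, 0.0], [0.0, 0.0, -1.0]]
force: [-1.0, -0.2, 0.4]
grip_width: 0.0479
grip_force: 0.0
```

Now raise clear with the fingers open and look.

```bash
python3 -m pendant '{"xyz":[[0,0,-1],[0,0,-4],[0,0,-8],[0,0,-12],[0,0,-13],[0,0,-13],[0,0,-13],[0,0,-13],[0,0,-13],[0,0,-13]],"dr":[[0,0,0],[0,0,0],[0,0,0],[0,0,0],[0,0,0],[0,0,0],[0,0,0],[0,0,0],[0,0,0],[0,0,0]],"grip":[0,0,0,0,0,0,0,0,0,0]}' 20; python3 - <<'E'
from h import *
t=cams.snapshot('top')[:,:,::-1].copy(); s=cams.snapshot('side')[:,:,::-1].copy()
cv2.imwrite("pics/t1.png",t);cv2.imwrite("pics/s1.png",s)
def crop(im,u,v,w=50,h=37): return cv2.resize(im[v-h:v+h,u-w:u+w],(400,296),interpolation=cv2.INTER_CUBIC)
cv2.imwrite("pics/c1.png",np.vstack([np.hstack([crop(t,326,290),crop(s,362,290)]),np.hstack([crop(t,180,310,100,74),crop(s,370,400,100,74)])]))
E
```

```text
t: 7.65
position: [0.4344, 0.327, 0.2496]
orientation: [[0.302, 0.953, -0.002], [0.953, -0.302, -0.002], [-0.003, -0.001, -1.0]]
force: [-0.2, -0.5, -0.5]
grip_width: 0.0921
grip_force: 0.0
```

View pics/c1.png

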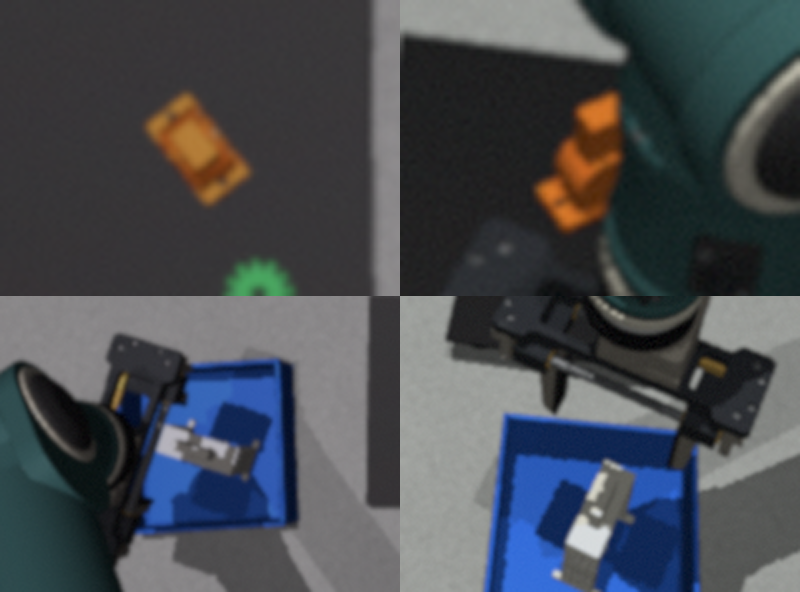

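The bridge stands released in the bin. The top crop shows the housing unobstructed, with its lug centre at about (198,147) and foot corners (145,127), (188,92), (252,172) and (209,207).

```bash
python3 - <<'E'
from h import *
t=cv2.imread("pics/t1.png"); x0,y0=276,253
im=cv2.resize(t[y0:y0+74,x0:x0+100],None,fx=4,fy=4,interpolation=cv2.INTER_CUBIC);h=cv2.cvtColor(im,cv2.COLOR_BGR2HSV)
m=cv2.inRange(h,(3,120,70),(25,255,255));c=max(cv2.findContours(m,0,2)[0],key=cv2.contourArea);r=cv2.minAreaRect(c);B=cv2.boxPoints(r)/4+[x0,y0]
for B in (B,np.array([(145,127),(188,92),(252,172),(209,207)])/4+[x0,y0]):
    P=np.array([plane("top",b,.048) for b in B]);P=P[:,:2]
    e=[P[(i+1)%4]-P[i] for i in range(4)];L=[np.linalg.norm(v) for v in e];i=int(np.argmax(L));d=e[i]*np.sign(e[i][0]);print("foot",P.mean(0),np.round(L,3),"yaw",np.arctan2(d[1],d[0])-np.pi/2)
print("lug",plane("top",(x0+198/4,y0+147/4),.114))
x=(.9063*np.cos(.14),.9063*np.sin(.14),.4226); x=np.array(x);z=np.array([-.4226*np.cos(.14),-.4226*np.sin(.14),.9063])
L=np.array([.709,-.0725,.2365]);print("face target",L-.12*x,"tcp",L-.132*x+.040*z)
E
```

```text
foot [0.47978689 0.01716883] [0.033 0.059 0.033 0.059] yaw -0.9043958536093613
foot [0.47940757 0.0165055 ] [0.031 0.056 0.03  0.056] yaw -0.8992210789712276
lug [0.47828069 0.01502569 0.114     ]
face target [ 0.60130807 -0.08767615  0.185788  ] tcp [ 0.57380026 -0.0915526   0.2169688 ]
```

```bash
python3 -c "
from h import *
go([.479,.0157,.2],.671)"
```

```text
t 7.75 xyz [-28.34  13.64   5.05] dr [ -0.1   0.1 -56. ] q [-1.02  0.28  0.38  1.87 -0.12  1.02 -0.9 ]
```

```bash
python3 -m pendant '{"xyz":[[-3.5,1.7,0],[-7,3.4,0],[-10.5,5,0],[-14,6.8,0],[-17.5,8.4,0],[-21,10.1,1],[-24.5,11.8,2.5],[-28.3,13.6,4],[-28.3,13.6,5],[-28.3,13.6,5]],"dr":[[0,0,-7],[0,0,-14],[0,0,-21],[0,0,-28],[0,0,-35],[0,0,-42],[0,0,-49],[0,0,-56],[0,0,-56],[0,0,-56]],"grip":[0,0,0,0,0,0,0,0,0,0]}' 20; python3 -c "
from h import *
go([.479,.0157,.107],.671)"
```

```text
t: 8.58
position: [0.4775, 0.011, 0.1985]
orientation: [[-0.617, 0.787, -0.005], [0.787, 0.617, -0.003], [0.0, -0.006, -1.0]]
force: [-1.1, -0.1, 0.2]
grip_width: 0.0919
grip_force: 0.0
t 8.5833 xyz [0.27 0.46 9.15] dr [-0.3 -0.  -0.3] q [-0.48  0.23  0.45  2.07 -0.12  0.88  0.7 ]
```

```bash
python3 -m pendant '{"xyz":[[0,0,0],[0,0,2],[0,0,4],[0,0,6],[0,0,8],[0,0,9],[0,0,9.1],[0,0,9.1],[0,0,9.1],[0,0,9.1]],"dr":[[0,0,0],[0,0,0],[0,0,0],[0,0,0],[0,0,0],[0,0,0],[0,0,0],[0,0,0],[0,0,0],[0,0,0]],"grip":[0,0,0,0,0,0,0,0,0,0]}' 25; python3 -c "
from h import *
go([.479,.0157,.107],.671)"
```

```text
t: 9.42
position: [0.4801, 0.017, 0.1113]
orientation: [[-0.622, 0.783, 0.002], [0.783, 0.622, 0.001], [-0.001, 0.002, -1.0]]
force: [1.6, -0.8, -0.1]
grip_width: 0.0916
grip_force: 0.0
t 9.4167 xyz [-0.04 -0.17  0.43] dr [ 0.1  0.  -0. ] q [-0.44  0.38  0.4   2.13 -0.23  0.67  0.78]
```

```bash
python3 -m pendant '{"xyz":[[0,-0.1,0],[0,-0.1,0],[0,-0.1,0],[0,-0.1,0],[0,-0.1,0],[0,-0.1,0],[0,-0.1,0],[0,-0.1,0],[0,-0.1,0],[0,-0.1,0]],"dr":[[0,0,0],[0,0,0],[0,0,0],[0,0,0],[0,0,0],[0,0,0],[0,0,0],[0,0,0],[0,0,0],[0,0,0]],"grip":[0,0,0.2,0.3,0.4,0.5,0.6,0.7,0.8,1]}' 30;  python3 -m pendant '{"xyz":[[0,0,0],[0,0,0],[0,0,0],[0,0,0],[0,0,0],[0,0,0],[0,0,0],[0,0,0],[0,0,0],[0,0,0]],"dr":[[0,0,0],[0,0,0],[0,0,0],[0,0,0],[0,0,0],[0,0,0],[0,0,0],[0,0,0],[0,0,0],[0,0,0]],"grip":[1,1,1,1,1,1,1,1,1,1]}' 30
```

```text
t: 10.25
position: [0.4784, 0.016, 0.1101]
orientation: [[-0.621, 0.784, -0.0], [0.784, 0.621, -0.0], [-0.0, -0.0, -1.0]]
force: [0.5, 0.4, 0.1]
grip_width: 0.0405
grip_force: 0.0
t: 11.08
position: [0.4784, 0.016, 0.1101]
orientation: [[-0.621, 0.784, 0.0], [0.784, 0.621, 0.0], [0.0, 0.0, -1.0]]
force: [-0.0, -0.0, -0.7]
grip_width: 0.0237
grip_force: 30.0
```

```bash
cat >> h.py <<'E'
X=np.array([.9063*np.cos(.14),.9063*np.sin(.14),.4226]);Z=np.array([-.4226*np.cos(.14),-.4226*np.sin(.14),.9063]);Y=np.cross(Z,X)
L=np.array([.709,-.0725,.2365]); Rf=np.c_[-X,Y,-Z]
E
python3 -m pendant '{"xyz":[[0,0,-0.5],[0,0,-1.5],[0,0,-3],[0,0,-5],[0,0,-7],[0,0,-9],[0,0,-11],[0,0,-13],[0,0,-13],[0,0,-13]],"dr":[[0,0,0],[0,0,0],[0,0,0],[0,0,0],[0,0,0],[0,0,0],[0,0,0],[0,0,0],[0,0,0],[0,0,0]],"grip":[1,1,1,1,1,1,1,1,1,1]}' 30; python3 -c "
from h import *
print(L-.152*X+.044*Z);go(L-.152*X+.044*Z,R=Rf)"
```

```text
t: 11.92
position: [0.479, 0.0161, 0.2416]
orientation: [[-0.621, 0.783, 0.003], [0.783, 0.621, 0.001], [-0.001, 0.003, -1.0]]
force: [-0.4, 0.6, -1.3]
grip_width: 0.0236
grip_force: 30.0
[ 0.55417775 -0.09431785  0.212142  ]
t 11.9167 xyz [-13.32  -0.98   2.95] dr [-12.9 -22.5 -58.6] q [-0.51  0.16  0.46  2.03 -0.09  0.97  0.66]
```

```bash
python3 -m pendant '{"xyz":[[-1.3,-0.1,0],[-2.6,-0.2,0],[-4,-0.3,0],[-5.3,-0.4,0.3],[-6.6,-0.5,0.7],[-8,-0.6,1.2],[-9.3,-0.7,1.6],[-10.6,-0.8,2],[-12,-0.9,2.5],[-13.3,-1,2.9]],"dr":[[-1.3,-2.2,-5.8],[-2.6,-4.5,-11.7],[-3.9,-6.7,-17.6],[-5.2,-9,-23.4],[-6.4,-11.2,-29.3],[-7.7,-13.5,-35.2],[-9,-15.7,-41],[-10.3,-18,-46.9],[-11.6,-20.2,-52.7],[-12.9,-22.5,-58.6]],"grip":[1,1,1,1,1,1,1,1,1,1]}' 30; python3 -m pendant '{"xyz":[[0,0,0],[0,0,0],[0,0,0],[0,0,0],[0,0,0],[0,0,0],[0,0,0],[0,0,0],[0,0,0],[0,0,0]],"dr":[[0,0,0],[0,0,0],[0,0,0],[0,0,0],[0,0,0],[0,0,0],[0,0,0],[0,0,0],[0,0,0],[0,0,0]],"grip":[1,1,1,1,1,1,1,1,1,1]}' 30; python3 -c "
from h import *
go(L-.132*X+.044*Z,R=Rf)"
```

```text
t: 12.75
position: [0.5484, -0.0882, 0.2115]
orientation: [[-0.917, -0.078, 0.391], [-0.066, 0.997, 0.046], [-0.393, 0.016, -0.919]]
force: [-0.0, 0.5, -1.7]
grip_width: 0.0236
grip_force: 30.0
t: 13.58
position: [0.5495, -0.0879, 0.2132]
orientation: [[-0.917, -0.075, 0.392], [-0.062, 0.997, 0.045], [-0.394, 0.017, -0.919]]
force: [-0.3, 0.6, -0.3]
grip_width: 0.0243
grip_force: 30.0
t 13.5833 xyz [-2.35 -0.55  0.19] dr [-0.6 -1.7 -3.8] q [-0.13  0.17  0.32  2.16 -0.38  0.46  2.13]
```

```bash
python3 -m pendant '{"xyz":[[-0.4,-0.1,0],[-0.8,-0.2,0],[-1.2,-0.3,0.1],[-1.6,-0.4,0.1],[-2,-0.5,0.2],[-2.3,-0.5,0.2],[-2.3,-0.5,0.2],[-2.3,-0.5,0.2],[-2.3,-0.5,0.2],[-2.3,-0.5,0.2]],"dr":[[-0.1,-0.3,-0.8],[-0.2,-0.7,-1.6],[-0.3,-1,-2.4],[-0.5,-1.4,-3.2],[-0.6,-1.7,-3.8],[-0.6,-1.7,-3.8],[-0.6,-1.7,-3.8],[-0.6,-1.7,-3.8],[-0.6,-1.7,-3.8],[-0.6,-1.7,-3.8]],"grip":[1,1,1,1,1,1,1,1,1,1]}' 30; python3 - <<'E'
from h import *
go(L-.132*X+.044*Z,R=Rf)
t=cams.snapshot('top')[:,:,::-1].copy(); s=cams.snapshot('side')[:,:,::-1].copy()
cv2.imwrite("pics/t2.png",t);cv2.imwrite("pics/s2.png",s)
def crop(im,u,v,w=50,h=37): return cv2.resize(im[v-h:v+h,u-w:u+w],(400,296),interpolation=cv2.INTER_CUBIC)
f=L-.12*X
for n in("top","side"): print(n,proj(n,f),proj(n,L))
a=[int(v) for v in proj("top",f)];b=[int(v) for v in proj("side",f)]
cv2.imwrite("pics/c2.png",np.vstack([np.hstack([crop(t,a[0],a[1]-20),crop(s,b[0]-15,b[1])]),np.hstack([crop(t,180,310,100,74),crop(s,370,400,100,74)])]));print(a,b)
E
```

```text
t: 14.42
position: [0.5715, -0.0913, 0.2202]
orientation: [[-0.898, -0.139, 0.418], [-0.126, 0.99, 0.059], [-0.422, -0.0, -0.907]]
force: [-0.5, 0.7, -2.4]
grip_width: 0.024
grip_force: 30.0
t 14.4167 xyz [-0.07 -0.06 -0.02] dr [-0.  -0.1 -0. ] q [-0.09  0.19  0.29  2.12 -0.44  0.46  2.25]
top [376.02886533 226.13637761] [368.9694524  166.92489842]
side [314.49466975 213.12998165] [261.73215093 194.45000407]
[376, 226] [314, 213]
```

View pics/c2.png

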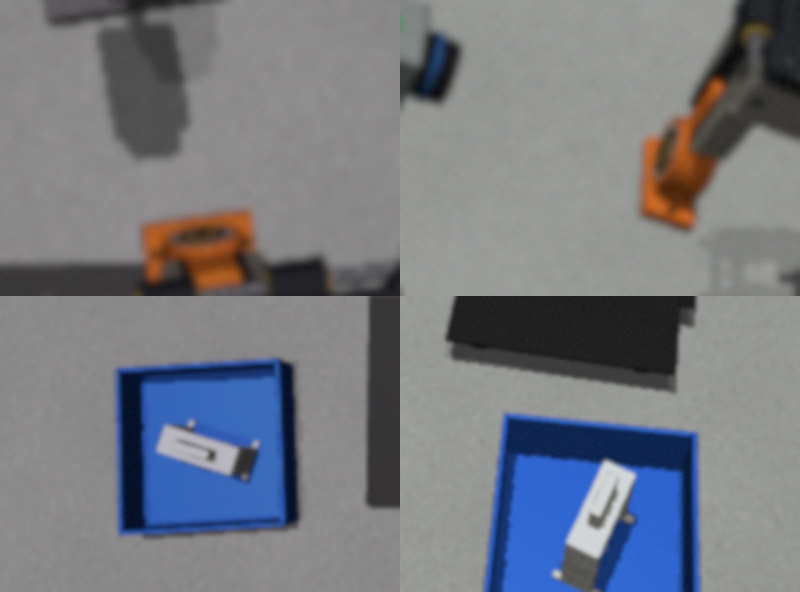

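The housing is held with its bearing face towards the lens: bearing at top (376.8,228.3) and side (316.3,214.3), lug up. The bridge is standing in the bin. A quick numeric check:

```bash
python3 - <<'E'
from h import *
p,e=tri((316.25,214.25),(376.75,228.25)); print(p,e,"in cam",(np.c_[X,Y,Z].T@(p-L)).round(4))
o=ctrl.get_obs();R=np.array(o["orientation"]);q=o["position"]-.012*R[:,0]+.044*R[:,2];print("kin",(np.c_[X,Y,Z].T@(q-L)).round(4))
E
```

```text
[ 0.5977252  -0.08932847  0.18139317] 7.724947732735641e-05 in cam [-0.1253 -0.0011 -0.0024]
kin [-1.206e-01  5.000e-04 -1.000e-04]
```

```bash
python3 -m pendant '{"xyz":[[-0.2,0,0],[-0.2,0,0],[-0.2,0,0],[-0.2,0,0],[-0.2,0,0],[-0.2,0,0],[-0.2,0,0],[-0.2,0,0],[-0.2,0,0],[-0.2,0,0]],"dr":[[0,0,0],[0,0,0],[0,0,0],[0,0,0],[0,0,0],[0,0,0],[0,0,0],[0,0,0],[0,0,0],[0,0,0]],"grip":[1,1,1,1,1,1,1,1,1,1]}' 30; python3 -c "
from workcell import job
print(job.job_done())"
```

```text
t: 15.35
position: [0.5735, -0.0912, 0.2211]
orientation: [[-0.898, -0.139, 0.418], [-0.126, 0.99, 0.058], [-0.422, -0.0, -0.907]]
force: [0.5, 0.7, -0.6]
grip_width: 0.0239
grip_force: 30.0
the job is handed in; nothing more can be done
None
```

I handed the job in at about 15.4 s (no verdict was returned): the bridge is released in the bin, and the housing is held still about 123 mm from the lens by my last image check, within 3 mm of the view axis, bearing face to the lens and lug up.

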